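# Refit the filter cover and lock its quarter-turn stud

## Task

The grill's fume filter has been changed: put the access cover back on the filter unit so that it lies flat and fully home over the bay, feel for the slot under it with the sprung stud, push the stud in to the bottom and turn it a quarter turn clockwise until it locks, then let go. Do not force it (more than about 4 kg of push on the cover bends the fastener), and leave the other things on the counter where they are.

Things in the scene. Friction and masses are not known exactly. Their poses are not given: they have to be found in the camera images.
- filter_unit: fume filter unit: fixed steel box, 190 (its x) x 290 (its y) x 85 mm high. Origin on the counter under the centre of the bay; x away from the robot at yaw 0, z up; box from x -95 to 95, y -205 to 85 mm. The bay is an opening in the flat deck, 87 (x) x 111 (y) mm, centred on the origin. In its middle, 12 to 19 mm below the deck, a brass receptacle has a 6 mm wide slot roughly along the unit's y.
- bay (a point): centre of the bay opening at deck level (85 mm above the counter); axes as the filter unit. The receptacle below it sits on an adjusting screw: as last set by hand it stands up to 3 mm higher or lower than the middle of its range, and its slot is turned up to 0.35 rad either way from the unit's y axis, which no measurement gives.
- cover: loose grey cover, 0.28 kg with stud, right way up: plate 104 (x) x 128 (y) x 4 mm, under it a tapered skirt 14 mm deep (1 to 3 mm play each side in the bay). Origin: middle, at the skirt's lower edge; plate from z = 14 to 18 mm. Home, the plate lies on the deck (origin 14 mm below it), long side along the unit's y, either way round. Green marks on its y axis = open, red on its x axis = locked.
- wing (a point): middle of the stud's grip, on the cover's centre: black upright wing 11 mm thick (grip across it), 42 long, 24 tall, white line on top, on a round collar 48 mm across. Point 12 mm above the collar's top, 12 below the wing's top, 55 above the cover's origin (stud out). y along the wing, z up. The cover can be carried by the wing; fingertips on the collar push the stud down.
- stud (a joint): turn of the stud in the cover, rad, clockwise from above positive: 0 = wing along the cover's y; free from -0.5 to 2.2 with slight friction; starts at 0.5 to 0.9. Its cross pin lies along the wing and enters the slot only within about 0.1 rad of the slot's own angle (anywhere from -0.35 to 0.35); elsewhere it lands on the jaws after 1 to 7 mm of push. It locks 1.3 to 1.7 clockwise of the slot.
- plunge (a joint): push of the stud, m: 0 = out (spring 5 N, plus 0.45 N per mm). In the slot, cover home, it bottoms hard at 12 to 18.5 mm, as the receptacle is set. Turning, the pin must pass below a ridge 0.85 rad from the slot, cleared only in the last 2 mm above the bottom; a stop ends the turn at 1.75. Let go at 1.3 or more, the spring lifts the pin 4 to 5 mm into its seat: locked, still 7 to 14 mm in. Else it springs out.
- timer: white kitchen timer, 66 x 66 x 20 mm, bystander on the counter; origin in the middle of its underside.
- scraper: bench scraper with a green handle, 106 x 150 x 16 mm, bystander; origin in the middle of its underside.
- order_pad: brown ring-bound order pad, 148 x 109 x 13 mm, bystander; origin in the middle of its underside.
- steel_cup: upright cup, 61 mm across, 100 mm tall, bystander behind the filter unit; origin in the middle of its underside.
- tape_roll: roll of masking tape lying flat, 103 mm across, 25 mm high, bystander; origin in the middle of its underside.
Not all that is in view belongs to the job. There is more than one size of the cover; the job needs the larger.

How it is judged:
By the outcome, as a careful person would: the job done as asked, in the order asked, and still so for the second after the job is handed in, with the robot touching nothing.
It also fails if it takes over 56 s, if anything falls off the work surface, if the arm or the gripper's body presses on something with over 40 N, if the wrist force passes 120 N, or if a joint passes its speed limit or range.

## Robot

A 6-joint arm with a two-finger parallel gripper is mounted at the origin on a cart in front of the work surface, level with it; the furniture and walls round the work are solid. World frame = base frame: x ahead of the robot, y to its left, z up, the work surface at z = 0. Lengths are in m, angles in rad, forces in N, time in s.
With the tool pointing down it reaches from about 0.425 to 0.95 m from the base axis. Payload 3.5 kg.
Tool frame: the origin (TCP) lies at the very end of the fingers, on their centre line; the grasp point (between the pads) lies 19 mm behind it; z points along the fingers, y is the line along which they close (so a half turn about z gives the same grasp; the last joint's range is limited). The gripper opens to 85 mm and grips with 20 to 120 N. Pads are 22 mm wide; open, the fingers measure 114 mm over their backs; the gripper's body (76 mm by 85 mm) begins 54 mm behind the grasp point. The pads swing forward as they close: fully open they stand 13 mm farther back than shut.
Start: joints at [1.082, 0.286, 1.577, -0, 1.279, -0.15], TCP at [0.224, 0.637, 0.231] pointing down, gripper open.
Joint ranges: [-2.77, 2.77], [-0.9, 2.22], [0.21, 2.48], [-1.53, 4.67], [0.24, 2.81], [-2.84, 2.84]. Speed limits (rad/s): [2.79, 2.79, 3.14, 3.14, 3.14, 3.14].

## Interface

Orientations are given as a unit quaternion [x, y, z, w].
In Python, from plant import ctrl gives the robot as it stands.
- The arm moves only by the tool carry_out, never from a script. Its argument "deltas" is one flat list of numbers, 6 for each row, row after row: the shift along the tool's x, y, z in m, then the turn, a rotation vector about the tool's x, y, z in rad. A call has 1 to 5 rows; each row is the pose to reach, as a shift and turn from the pose commanded when the call began, along the tool's axes at that moment; what a row does not reach only later rows make up. A row lasts 1/8 s, in which the tool goes at most 62.5 mm and 10.7 degrees, less where a joint would pass 70% of its speed; a pose out of reach is approached as far as the arm can. A call with a gripper value outside its range is refused whole. "grip" is the opening in per cent of the stroke, from 0 (shut) to 100 (fully open), set as the call begins (left out, the last holds). The fingers move at their own pace and stop on an object; "grip_force" is the grip in N (left out, the last holds). Time passes only in rows, so rows that repeat a pose let the fingers close. It gives the time, the measured TCP pose, the force, the opening and the grip force at its end, in the units of the state.
- ctrl.get_state(): the state, without advancing time (a new reading comes with each control period).
- ctrl.read_camera(name): name is "scene" or "top" or "wrist"; returns (picture, depth): 480x640x3 uint8, red, green, blue; 480x640 float32, m along the optical axis (not along the pixel's ray), 0 where there is no reading.
- ctrl.camera_model(name): a dict with "intrinsics" (3x3 intrinsics, pixels), "extrinsics" (4x4, takes a point from world to camera coordinates); the wrist camera has in their place "hand_eye" (4x4, takes a point from camera to tool coordinates, whose origin is the TCP and whose axes are the flange's). Camera axes: x right, y down, z forward; pixel columns grow to the right and rows downward; lengths in m; the calibration is good to about 2 mm. A picture is of the moment at which its call begins: read the wrist's pose just before it. camera_model takes no time and is no camera call.
- ctrl.sign_off(): hands the job in; it is judged then, once.
Trained networks look in the newest picture that a camera, given by its name, has taken for a name from the list of things; names that differ only in an ending like _2 or _b are one class to them, and where a whole thing is asked for, a point or a joint stands for the part that bears it (a point fixed in the world has none). Each returns a list of dicts, best first, with "score" (0 to 1); they miss things now and then, are a little off and sometimes report something else, mostly with a low value. They report only what shows in the picture. A call takes as long as a camera call. They do not tell look-alikes from the thing itself.
- ctrl.find_in(camera, query): "uv" ([column, row] in pixels, amid what is visible of it).
The state is a dict: "time": time; "qpos": joint angles; "dq": joint speeds; "joint_efforts": joint torques, N m; "eef_pos": TCP position; "tcp_rot": TCP orientation; "contact_force": force on the tool from outside, world axes, zero at the start; "wrist_torque": the same for the moment, N m; "opening": opening from 0.0 (shut) to 1.0 (fully open); "finger_force": force on a finger pad.
Only numpy, scipy, OpenCV 4.12 (cv2) and the standard library are available. Lean on these libraries where they do the work, as an engineer would, in place of code of your own. Each camera call takes 0.05 s, during which the arm holds its last target. There are 200 camera calls.

## Working session

There is one attempt and no reset: what is moved stays moved. The work goes in short steps, Python scripts to look and compute and a tool call to move; the robot and the scene stay as the last step left them, time stands still between calls to the robot, and variables do not carry over. Pictures are saved under pics/ and viewed, at most 10 in all, crops included, and the job is handed in when it is done.

Besides the shell and the picture viewer there is one more tool, called after "Emit:" in YAML: its name, and indented under it one key for each argument. carry_out: Moves the arm, as the interface text tells. Its arguments: {"type":"object","properties":{"deltas":{"type":"array"},"grip":{"type":"number"},"grip_force":{"type":"number"}},"required":["deltas"]}

```bash
mkdir -p pics; ls; cat > h.py <<'E'
import numpy as np, cv2
from plant import ctrl
from scipy.spatial.transform import Rotation as R
def cam(name):
    st=ctrl.get_state(); im,d=ctrl.read_camera(name); m=ctrl.camera_model(name)
    K=np.array(m["intrinsics"])
    if "extrinsics" in m: T=np.linalg.inv(np.array(m["extrinsics"]))
    else:
        W=np.eye(4); W[:3,:3]=R.from_quat(st["tcp_rot"]).as_matrix(); W[:3,3]=st["eef_pos"]
        T=W@np.array(m["hand_eye"])
    return im,d,K,T
def pts(d,K,T):
    v,u=np.mgrid[:480,:640]
    P=np.stack([(u-K[0,2])/K[0,0]*d,(v-K[1,2])/K[1,1]*d,d],-1)
    P=P@T[:3,:3].T+T[:3,3]; P[d<=0]=np.nan
    return P
def save(n,im): cv2.imwrite(f"pics/{n}.png",im[...,::-1])
def st():
    s=ctrl.get_state(); print("t",round(s["time"],2),"p",np.round(s["eef_pos"],4),"q",np.round(s["tcp_rot"],4),"F",np.round(s["contact_force"],1),"M",np.round(s["wrist_torque"],2),"op",round(s["opening"],3),"j",np.round(s["qpos"],3)); return s
E
python3 - <<'E'
from h import *
st()
for c in ("top","scene"):
    im,d,K,T=cam(c); save(c,im); np.savez(c,im=im,d=d,K=K,T=T); P=pts(d,K,T)
    for q in ("cover","wing","filter_unit"):
        for r in ctrl.find_in(c,q):
            u,v=np.round(r["uv"]).astype(int); print(c,q,round(r["score"],2),(u,v),np.round(P[v,u],3))
a=cv2.imread("pics/top.png");b=cv2.imread("pics/scene.png")
E
```

```text
pics
t 0.0 p [0.224  0.636  0.2299] q [ 1.686e-01  9.857e-01 -1.100e-03 -4.000e-04] F [-0.6 -0.4 -0.6] M [0.03 0.   0.04] op 0.999 j [ 1.082  0.287  1.578  0.     1.279 -0.15 ]
top cover 0.96 (np.int64(430), np.int64(270)) [ 0.452 -0.256  0.045]
top cover 0.87 (np.int64(372), np.int64(268)) [ 0.461 -0.089  0.047]
top wing 0.72 (np.int64(432), np.int64(270)) [ 0.45  -0.26   0.058]
top filter_unit 0.94 (np.int64(281), np.int64(245)) [0.528 0.171 0.091]
top filter_unit 0.71 (np.int64(432), np.int64(270)) [ 0.45  -0.26   0.058]
scene cover 0.9 (np.int64(318), np.int64(300)) [ 0.464 -0.104  0.034]
scene cover 0.69 (np.int64(359), np.int64(350)) [ 0.429 -0.278  0.046]
scene wing 0.53 (np.int64(359), np.int64(342)) [ 0.434 -0.271  0.065]
scene filter_unit 0.84 (np.int64(275), np.int64(223)) [0.528 0.135 0.088]
```

View pics/top.png

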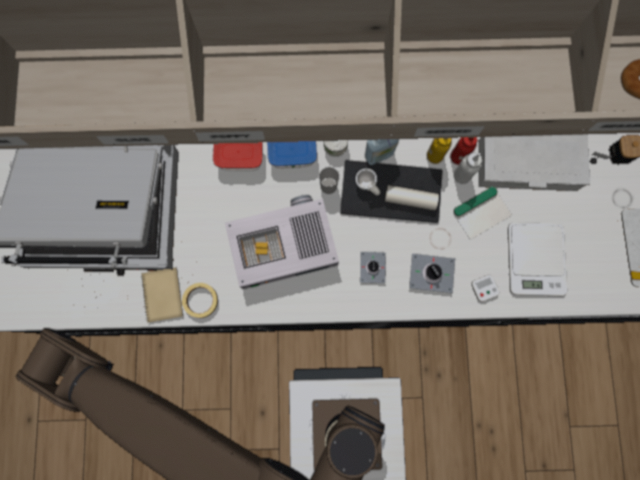

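View pics/scene.png

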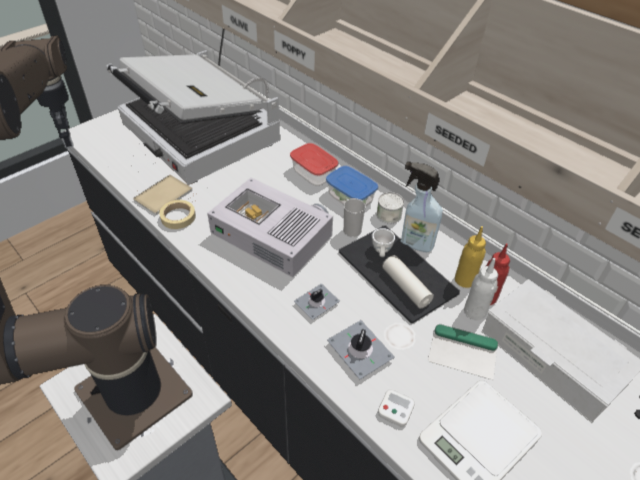

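Top view: the larger cover is at (432,272), the smaller look-alike at (372,268). The filter unit is at (283,245), with its bay at (262,247). I choose (432,272). Next I measure and check it with a crop.

```bash
python3 - <<'E'
from h import *
z=np.load("top.npz"); P=pts(z["d"],z["K"],z["T"]); im=z["im"]
print("mm/px",np.linalg.norm(P[200,400]-P[200,401]))
def rect(m,name):
    q=P[m][:,:2].astype(np.float32)*1000
    c,s,a=cv2.minAreaRect(q); print(name,len(q),np.round(c,1),np.round(s,1),round(a,1),np.round(np.nanmedian(P[m][:,2]),4))
X,Y,Z=P[...,0],P[...,1],P[...,2]
rect((abs(Z-.087)<.008)&(abs(X-.52)<.2)&(abs(Y-.17)<.25),"deck")
box=lambda u0,u1,v0,v1:(np.add.outer(np.zeros(480),(np.arange(640)>=u0)&(np.arange(640)<u1))>0)&(np.add.outer((np.arange(480)>=v0)&(np.arange(480)<v1),np.zeros(640))>0)
rect(box(400,465,245,300)&(Z>.010)&(Z<.09),"big")
rect(box(350,395,245,295)&(Z>.010)&(Z<.09),"small")
rect(box(235,292,220,275)&(Z<.078)&(Z>.03),"bay")
m=box(415,450,255,290)&(Z>.05); print("top wing z",np.sort(Z[m])[-5:],np.round(P[m].mean(0),3))
c=np.hstack([cv2.resize(im[235:305,350:470],None,fx=4,fy=4,interpolation=2)]); save("crop1",c)
E
```

```text
mm/px 0.004977407514016638
deck 5292 [570.6 150.5] [243.5 345.3] 12.9 0.0861
big 1545 [ 450.8 -273.9] [158.2 190.2] 1.1 0.0197
small 676 [461.  -90.7] [127.2 142.4] 88.3 0.0157
bay 878 [525.5 222.5] [155.7 158.6] 89.9 0.0457
top wing z [0.07043022 0.07156096 0.07212071 0.07214137 0.07239934] [ 0.447 -0.265  0.062]
```

View pics/crop1.png

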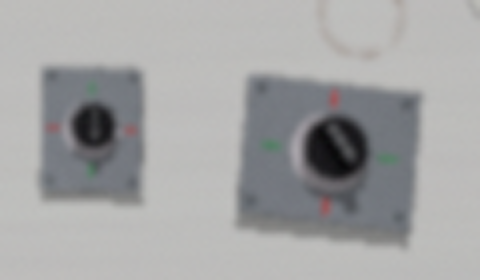

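The crop confirms that the larger cover is on the right, with its wing at roughly 1 rad clockwise of world y. Next I work out the view poses, passing over the bay on the way.

```bash
cat >> h.py <<'E'
def go(pos,ya,s=None,tag=""):
    "delta row to a downward pose with finger-line y at world angle ya"
    s=s or ctrl.get_state(); R0=R.from_quat(s["tcp_rot"])
    if "p0" in s: pass
    phi=(ya+np.pi/2)/2
    Rt=R.from_quat([np.cos(phi),np.sin(phi),0,0])
    d=R0.inv().apply(np.array(pos)-s["eef_pos"]); r=(R0.inv()*Rt).as_rotvec()
    print(tag,"delta",np.round(d,4),"rot",np.round(r,3)); 
    return {"tcp_rot":Rt.as_quat(),"eef_pos":np.array(pos)}
E
python3 - <<'E'
from h import *
print(np.round(ctrl.camera_model("wrist")["hand_eye"],3)); print(ctrl.camera_model("wrist")["intrinsics"])
s=go([.47,.20,.30],0.3,tag="bay"); go([.44,-.26,.25],-1.0,s,"cover")
E
```

```text
[[ 0.    -0.955 -0.298  0.077]
 [ 1.    -0.     0.    -0.   ]
 [-0.    -0.298  0.955 -0.142]
 [ 0.     0.     0.     1.   ]]
[[351.47068139   0.         321.0208496 ]
 [  0.         351.47068139 239.16828614]
 [  0.           0.           1.        ]]
bay delta [-0.3768 -0.3301 -0.0688] rot [-0.     0.     0.932]
cover delta [-0.4306 -0.1646  0.05  ] rot [0.  0.  1.3]
```

Emit:
carry_out:
  deltas: [-0.377, -0.33, -0.069, 0, 0, 0.932, -0.377, -0.33, -0.069, 0, 0, 0.932, -0.377, -0.33, -0.069, 0, 0, 0.932, -0.377, -0.33, -0.069, 0, 0, 0.932, -0.377, -0.33, -0.069, 0, 0, 0.932]

```text
time: 1.02
eef_pos: [0.3769, 0.3652, 0.2746]
tcp_rot: [0.596, 0.803, 0.0, 0.0]
contact_force: [1.3, -1.0, 0.2]
opening: 0.996
finger_force: 0.0
```

```bash
python3 - <<'E'
from h import *
st();s=go([.47,.20,.30],0.3,tag="bay")
E
```

```text
t 1.02 p [0.3769 0.3652 0.2746] q [5.958e-01 8.032e-01 5.000e-04 2.000e-04] F [ 1.3 -1.   0.2] M [ 0.    0.03 -0.03] op 0.996 j [ 0.576 -0.081  1.895 -0.     1.326  0.282]
bay delta [-0.1851  0.0412 -0.0254] rot [ 0.001 -0.    -0.006]
```

Emit:
carry_out:
  deltas: [-0.185, 0.041, -0.025, 0, 0, 0, -0.185, 0.041, -0.025, 0, 0, 0, -0.185, 0.041, -0.025, 0, 0, 0, -0.185, 0.041, -0.025, 0, 0, 0, -0.185, 0.041, -0.025, 0, 0, 0]

```text
time: 1.65
eef_pos: [0.47, 0.2022, 0.2989]
tcp_rot: [0.594, 0.805, 0.0, -0.0]
contact_force: [0.1, 1.4, -0.6]
opening: 1.001
finger_force: 0.0
```

```bash
python3 - <<'E'
from h import *
st();im,d,K,T=cam("wrist"); save("bay",im); np.savez("bay",im=im,d=d,K=K,T=T)
s=ctrl.get_state(); 
go([.44,-.26,.25],-1.0,s,"cover")
P=pts(d,K,T);Z=P[...,2];print(np.nanmin(Z),np.nanmax(Z))
m=(abs(Z-.085)<.006); print("deck z",np.nanmedian(Z[m]))
E
```

```text
t 1.65 p [0.47   0.2022 0.2989] q [ 5.939e-01  8.045e-01  1.000e-04 -2.000e-04] F [ 0.1  1.4 -0.6] M [-0.01  0.04  0.01] op 1.001 j [ 2.070e-01 -1.270e-01  1.893e+00  1.000e-03  1.375e+00 -9.200e-02]
cover delta [-0.4334 -0.1652  0.0486] rot [-1.0e-03 -0.0e+00  1.3e+00]
-0.7919668470331178 0.3977012022086558
deck z 0.08492906818571269
```

View pics/bay.png

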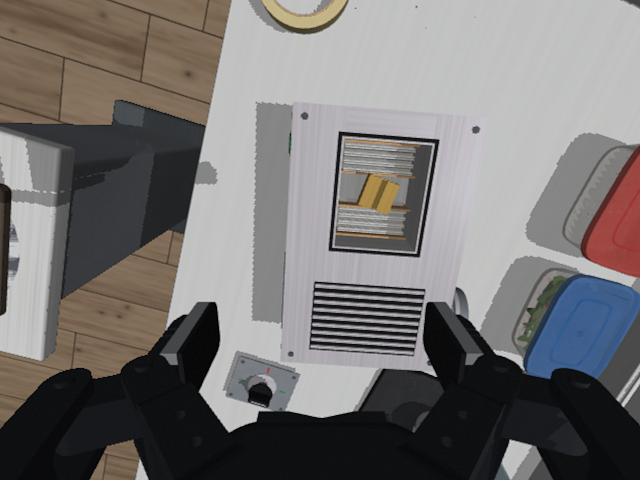

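The wrist view shows the bay opening with corners near (340,133), (437,139), (420,256) and (330,249), and the brass receptacle with its slot at (380,195).

```bash
python3 - <<'E'
from h import *
z=np.load("bay.npz"); im,d,K,T=z["im"],z["d"],z["K"],z["T"]
def onplane(uv,h):
    r=np.c_[(uv[:,0]-K[0,2])/K[0,0],(uv[:,1]-K[1,2])/K[1,1],np.ones(len(uv))]@T[:3,:3].T
    return T[:3,3]+r*((h-T[2,3])/r[:,2])[:,None]
hsv=cv2.cvtColor(im,cv2.COLOR_RGB2HSV)
g=cv2.cvtColor(im,cv2.COLOR_RGB2GRAY)
# black rim
m=np.zeros_like(g); m[110:275,310:460]=(g[110:275,310:460]<60)
n,l,s,c=cv2.connectedComponentsWithStats(m); k=1+np.argmax(s[1:,4]); v,u=np.where(l==k)
P=onplane(np.c_[u,v].astype(float),.085)[:,:2].astype(np.float32)*1000
print("rim",s[k],cv2.minAreaRect(P))
# inner edge of rim: hole
inv=((l!=k)*1).astype(np.uint8); n2,l2,s2,c2=cv2.connectedComponentsWithStats(inv,connectivity=4)
k2=l2[170,400]; v,u=np.where(l2==k2); P=onplane(np.c_[u,v].astype(float),.085)[:,:2].astype(np.float32)*1000
print("inner",s2[k2],cv2.minAreaRect(P))
Pz=pts(d,K,T)
m=(abs(Pz[...,2]-.085)<.004).astype(np.uint8); m[:90]=0; 
n,l,s,c=cv2.connectedComponentsWithStats(m); k=1+np.argmax(s[1:,4]); v,u=np.where(l==k)
q=Pz[v,u,:2].astype(np.float32)*1000; r=cv2.minAreaRect(q); print("deck",s[k],r, "corners",cv2.boxPoints(r))
b=(hsv[...,0]>12)&(hsv[...,0]<28)&(hsv[...,1]>140)&(hsv[...,2]>100); bb=np.zeros_like(b);bb[165:220,350:405]=b[165:220,350:405]
v,u=np.where(bb); print("brass z",np.nanpercentile(Pz[v,u,2],[10,50,90]),np.nanmean(Pz[v,u],0))
P=onplane(np.c_[u,v].astype(float),.07)[:,:2].astype(np.float32)*1000; print("brass",cv2.minAreaRect(P))
save("slot",cv2.resize(im[160:225,340:420],None,fx=8,fy=8,interpolation=2))
E
```

```text
rim [ 329  132  110  125 1165] ((524.888427734375, 229.74615478515625), (97.82039642333984, 121.83840942382812), 12.785058975219727)
inner [  332   135   103   119 10156] ((524.8135986328125, 229.70651245117188), (92.07440185546875, 116.06661224365234), 12.749149322509766)
deck [  281   102   210   270 35656] ((539.1736450195312, 170.2379608154297), (190.7625732421875, 291.6838073730469), 12.750975608825684) corners [[413.95523  291.4312  ]
 [478.33392    6.940731]
 [664.3921    49.04471 ]
 [600.01337  333.5352  ]]
brass z [0.05780059 0.06941533 0.07057234] [0.52454979 0.23020717 0.06762713]
brass ((524.3472290039062, 230.0269012451172), (34.25423812866211, 33.53904342651367), 87.18358612060547)
```

View pics/slot.png

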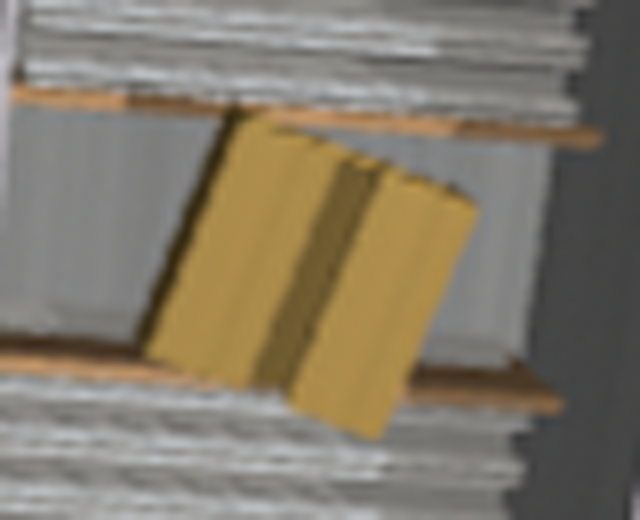

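Emit:
carry_out:
  deltas: [-0.433, -0.165, 0.049, 0, 0, 1.3, -0.433, -0.165, 0.049, 0, 0, 1.3, -0.433, -0.165, 0.049, 0, 0, 1.3, -0.433, -0.165, 0.049, 0, 0, 1.3, -0.433, -0.165, 0.049, 0, 0, 1.3]

```text
time: 2.33
eef_pos: [0.45, -0.1078, 0.2659]
tcp_rot: [0.894, 0.449, 0.0, 0.0]
contact_force: [0.6, -1.0, -0.6]
opening: 0.997
finger_force: 0.0
```

```bash
python3 - <<'E'
from h import *
st();s=go([.44,-.26,.22],-1.0,tag="cover")
E
```

```text
t 2.33 p [ 0.45   -0.1078  0.2659] q [8.937e-01 4.486e-01 4.000e-04 1.000e-04] F [ 0.6 -1.  -0.6] M [ 0.07 -0.03 -0.01] op 0.997 j [-0.455 -0.227  2.039  0.     1.329  0.185]
cover delta [-0.128   0.0829  0.0458] rot [ 0.    -0.001  0.36 ]
```

```bash
python3 - <<'E'
from h import *
z=np.load("bay.npz"); K,T=z["K"],z["T"]
uv=np.array([[385,180.6],[373.75,208.1],[340+235/8,160+110/8],[340+148/8,160+355/8],[340+478/8,160+205/8],[340+378/8,160+438/8]]);
r=np.c_[(uv[:,0]-K[0,2])/K[0,0],(uv[:,1]-K[1,2])/K[1,1],np.ones(6)]@T[:3,:3].T
P=T[:3,3]+r*((.070-T[2,3])/r[:,2])[:,None]; print(P)
for i in (0,2,4):
    dd=P[i]-P[i+1]; dd*=np.sign(dd[1]); print("cw from unit y",np.arctan2(dd[0],dd[1])+.2225)
E
```

```text
[[0.52618665 0.24574351 0.07      ]
 [0.52481832 0.21447522 0.07      ]
 [0.50810382 0.2476334  0.07      ]
 [0.50780477 0.21349581 0.07      ]
 [0.5429036  0.24536588 0.07      ]
 [0.54126252 0.2118627  0.07      ]]
cw from unit y 0.26623297705022153
cw from unit y 0.23125968656320278
cw from unit y 0.2714436214580808
```

Emit:
carry_out:
  deltas: [-0.128, 0.083, 0.046, 0, 0, 0.36, -0.128, 0.083, 0.046, 0, 0, 0.36, -0.128, 0.083, 0.046, 0, 0, 0.36, -0.128, 0.083, 0.046, 0, 0, 0.36]

```text
time: 2.82
eef_pos: [0.4405, -0.2599, 0.2186]
tcp_rot: [0.959, 0.282, -0.001, -0.001]
contact_force: [0.2, 0.7, -0.7]
opening: 1.0
finger_force: 0.0
```

```bash
python3 - <<'E'
from h import *
st();im,d,K,T=cam("wrist"); save("cov",im); np.savez("cov",im=im,d=d,K=K,T=T)
E
```

```text
t 2.83 p [ 0.4405 -0.2599  0.2186] q [ 9.593e-01  2.824e-01 -7.000e-04 -1.400e-03] F [ 0.2  0.7 -0.7] M [-0.01  0.02 -0.  ] op 1.0 j [-0.732 -0.066  1.984  0.     1.226  0.266]
```

View pics/cov.png

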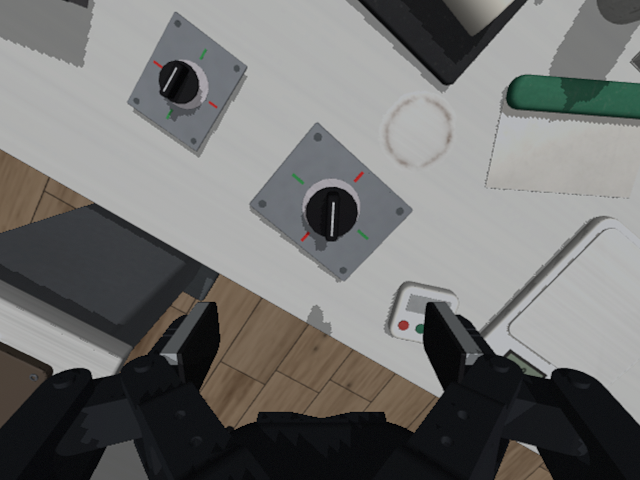

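The larger cover's plate is at (331,203), with the wing line running from about (332,192) to (333,237), almost along tool x. The timer is at (425,312), clear of the fingers.

```bash
python3 - <<'E'
from h import *
z=np.load("cov.npz"); im,d,K,T=z["im"],z["d"],z["K"],z["T"]; P=pts(d,K,T); Z=P[...,2]
def onplane(uv,h):
    r=np.c_[(uv[:,0]-K[0,2])/K[0,0],(uv[:,1]-K[1,2])/K[1,1],np.ones(len(uv))]@T[:3,:3].T
    return T[:3,3]+r*((h-T[2,3])/r[:,2])[:,None]
W=np.zeros(Z.shape,bool); W[115:290,240:420]=1
m=W&(Z>.011)&(Z<.09); m=cv2.morphologyEx(m.astype(np.uint8),cv2.MORPH_OPEN,np.ones((3,3)))
n,l,s,c=cv2.connectedComponentsWithStats(m);k=1+np.argmax(s[1:,4]);m=(l==k)
c_,s_,a=cv2.minAreaRect(P[m][:,:2].astype(np.float32)*1000); print("plate",c_,s_,a,"z",np.nanmedian(Z[m&(Z<.03)]))
w=m&(Z>.056); print("wing top z",np.nanpercentile(Z[w],[10,50,95]),w.sum())
q=P[w][:,:2].astype(np.float32)*1000; print("wing rect",cv2.minAreaRect(q),np.percentile(Z[w],50))
col=m&(Z>.036)&(Z<.05);print("collar",cv2.minAreaRect(P[col][:,:2].astype(np.float32)*1000),np.nanmedian(Z[col]))
g=im.min(2); wl=np.zeros_like(W); wl[190:243,322:343]=g[190:243,322:343]>150
v,u=np.where(wl); q=onplane(np.c_[u,v].astype(float),.067)[:,:2].astype(np.float32)*1000; print("line",u.min(),u.max(),v.min(),v.max(),cv2.minAreaRect(q))
s=ctrl.get_state()
E
```

```text
plate (446.5065002441406, -267.0831298828125) (128.512939453125, 104.40494537353516) 81.7789535522461 z 0.01830346784784176
wing top z [0.0642567  0.06612757 0.06764892] 600
wing rect ((447.04254150390625, -266.6205749511719), (41.66056823730469, 10.998937606811523), 30.40984344482422) 0.06612756716852189
collar ((447.5346374511719, -266.54443359375), (47.023475646972656, 48.455238342285156), 31.47052001953125) 0.04298809589266317
line 331 333 203 235 ((446.6231384277344, -266.3851623535156), (28.374040603637695, 0.8998827934265137), 30.399898529052734)
```

```bash
python3 - <<'E'
from h import *
s=go([.447,-.2665,.12],-1.040,tag="above"); s=go([.447,-.2665,.046],-1.04,s,"down")
s=go([.447,-.2665,.046],-1.04,ctrl.get_state(),"down-from-now")
E
```

```text
above delta [0.001  0.0098 0.0993] rot [-0.002 -0.     0.043]
down delta [0.    0.    0.074] rot [0. 0. 0.]
down-from-now delta [0.001  0.01   0.1733] rot [-0.002 -0.     0.043]
```

Emit:
carry_out:
  deltas: [0.001, 0.01, 0.06, 0, 0, 0.043, 0.001, 0.01, 0.11, 0, 0, 0.043, 0.001, 0.01, 0.15, 0, 0, 0.043, 0.001, 0.01, 0.172, 0, 0, 0.043, 0.001, 0.01, 0.172, 0, 0, 0.043]

```text
time: 3.5
eef_pos: [0.4466, -0.2649, 0.0467]
tcp_rot: [0.965, 0.264, -0.001, -0.002]
contact_force: [0.1, -0.1, 0.4]
opening: 0.998
finger_force: 0.0
```

Emit:
carry_out:
  deltas: [0, 0, 0, 0, 0, 0, 0, 0, 0, 0, 0, 0, 0, 0, 0, 0, 0, 0, 0, 0, 0, 0, 0, 0, 0, 0, 0, 0, 0, 0]
  grip: 0
  grip_force: 45

```text
time: 4.12
eef_pos: [0.447, -0.268, 0.0488]
tcp_rot: [0.965, 0.262, -0.0, -0.0]
contact_force: [-2.0, 2.7, 5.1]
opening: 0.117
finger_force: 46.9
```

```bash
python3 - <<'E'
from h import *
s=st(); print(s["finger_force"]); go([.447,-.2665,.046],-1.04)
E
```

```text
t 4.12 p [ 0.447  -0.268   0.0488] q [ 9.651e-01  2.620e-01 -0.000e+00 -2.000e-04] F [-2.   2.7  5.1] M [0.27 0.23 0.06] op 0.117 j [-0.735  0.183  2.072  0.     0.887  0.306]
46.86355948448181
 delta [ 0.0008 -0.0013  0.0028] rot [-0.    -0.    -0.001]
```

Emit:
carry_out:
  deltas: [0, 0, -0.01, 0, 0, 0, 0, 0, -0.03, 0, 0, 0, 0, 0, -0.08, 0, 0, 0, 0, 0, -0.14, 0, 0, 0, 0, 0, -0.14, 0, 0, 0]

```text
time: 4.75
eef_pos: [0.4496, -0.2704, 0.1943]
tcp_rot: [0.965, 0.262, 0.003, 0.005]
contact_force: [0.6, -0.3, -4.0]
opening: 0.117
finger_force: 45.8
```

```bash
python3 - <<'E'
from h import *
st(); s=go([.525,.2295,.19],-.674,tag="bay")
im,d,K,T=cam("wrist"); save("carry",im)
s=ctrl.get_state()
W=np.array(R.from_quat(s["tcp_rot"]).as_matrix())
P=(pts(d,K,T)-s["eef_pos"])@W  # tool coords
Z=P[...,2]; print("z hist",np.histogram(Z[(abs(P[...,0])<.08)&(abs(P[...,1])<.08)],bins=np.arange(-.1,.1,.005)))
np.savez("carry",P=P,im=im)
E
```

```text
t 4.75 p [ 0.4496 -0.2704  0.1943] q [0.965  0.262  0.0034 0.0054] F [ 0.6 -0.3 -4. ] M [-0.07  0.    0.01] op 0.117 j [-0.735 -0.019  1.986 -0.     1.162  0.306]
bay delta [ 0.3179 -0.3932  0.0007] rot [ 0.013 -0.001 -0.367]
z hist (array([ 3409,  9509,  8627,  7745,  7326,  5107,  3493,  4096,  5004,
        2141,  1331,   825,   440,   513,   498,  2427,   750,   407,
         196,    91,  3013,     3,     0,     0,   240, 30753,     3,
           0,     0,     0,     0,     0,     0,     0,     0,     0,
           0,     0,     0]), array([-1.00000000e-01, -9.50000000e-02, -9.00000000e-02, -8.50000000e-02,
       -8.00000000e-02, -7.50000000e-02, -7.00000000e-02, -6.50000000e-02,
       -6.00000000e-02, -5.50000000e-02, -5.00000000e-02, -4.50000000e-02,
       -4.00000000e-02, -3.50000000e-02, -3.00000000e-02, -2.50000000e-02,
       -2.00000000e-02, -1.50000000e-02, -1.00000000e-02, -5.00000000e-03,
        8.32667268e-17,  5.00000000e-03,  1.00000000e-02,  1.50000000e-02,
        2.00000000e-02,  2.50000000e-02,  3.00000000e-02,  3.50000000e-02,
        4.00000000e-02,  4.50000000e-02,  5.00000000e-02,  5.50000000e-02,
        6.00000000e-02,  6.50000000e-02,  7.00000000e-02,  7.50000000e-02,
        8.00000000e-02,  8.50000000e-02,  9.00000000e-02,  9.50000000e-02]))
```

View pics/carry.png

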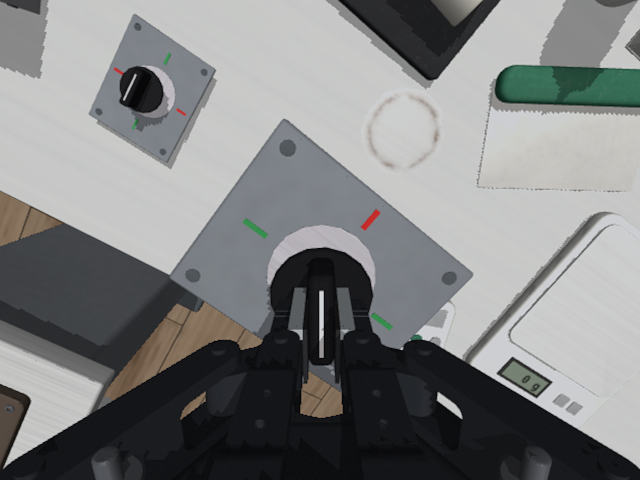

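The cover hangs level, with plate corners at (287,120), (172,275) and (472,273). I measure its pose in the tool frame.

```bash
python3 - <<'E'
import numpy as np,cv2
P=np.load("carry.npz")["P"]; Z=P[...,2]
m=(abs(Z-.0275)<.006)&(abs(P[...,0])<.1)&(abs(P[...,1])<.1)
m=cv2.morphologyEx(m.astype(np.uint8),cv2.MORPH_OPEN,np.ones((3,3)))>0
q=P[m]; A=np.c_[q[:,:2],np.ones(len(q))]; print("plane",np.linalg.lstsq(A,q[:,2],rcond=None)[0])
print(cv2.minAreaRect(q[:,:2].astype(np.float32)*1000)); print(cv2.boxPoints(cv2.minAreaRect(q[:,:2].astype(np.float32)*1000)))
E
```

```text
plane [-0.00138547 -0.00525552  0.02696996]
((1.1782455444335938, 2.266693115234375), (104.19388580322266, 128.21163940429688), 38.62749099731445)
[[-79.53933     19.825756  ]
 [  0.49736786 -80.33588   ]
 [ 81.89582    -15.29237   ]
 [  1.8591232   84.86926   ]]
```

Emit:
carry_out:
  deltas: [0.318, -0.393, -0.005, 0, 0, -0.367, 0.318, -0.393, -0.005, 0, 0, -0.367, 0.318, -0.393, -0.005, 0, 0, -0.367, 0.318, -0.393, -0.005, 0, 0, -0.367, 0.318, -0.393, -0.005, 0, 0, -0.367]

```text
time: 5.42
eef_pos: [0.4918, 0.0431, 0.1882]
tcp_rot: [0.901, 0.434, -0.002, -0.001]
contact_force: [1.5, -0.7, -2.9]
opening: 0.111
finger_force: 45.8
```

```bash
python3 - <<'E'
from h import *
st(); s=go([.525,.2295,.19],-.674,tag="bay")
E
```

```text
t 5.42 p [0.4918 0.0431 0.1882] q [ 0.9011  0.4336 -0.0021 -0.0012] F [ 1.5 -0.7 -2.9] M [ 0.02 -0.06 -0.03] op 0.111 j [-0.118 -0.076  2.052 -0.     1.171  0.556]
bay delta [ 0.1664 -0.0904 -0.0019] rot [-0.004  0.003  0.   ]
```

Emit:
carry_out:
  deltas: [0.166, -0.09, -0.002, 0, 0, 0, 0.166, -0.09, -0.002, 0, 0, 0, 0.166, -0.09, -0.002, 0, 0, 0, 0.166, -0.09, -0.002, 0, 0, 0, 0.166, -0.09, -0.002, 0, 0, 0]

```text
time: 6.05
eef_pos: [0.5252, 0.2266, 0.1902]
tcp_rot: [0.901, 0.434, -0.003, -0.0]
contact_force: [-0.1, -0.1, -3.4]
opening: 0.117
finger_force: 45.8
```

```bash
cat >> h.py <<'E'
def measure(name,zp,tol=.006,zd=.085):
    s=st(); im,d,K,T=cam("wrist"); save(name,im); P=pts(d,K,T); Z=P[...,2]; np.savez(name,im=im,d=d,K=K,T=T)
    near=np.hypot(P[...,0]-s["eef_pos"][0],P[...,1]-s["eef_pos"][1])<.1
    m=near&(abs(Z-zp)<tol)
    m=cv2.morphologyEx(m.astype(np.uint8),cv2.MORPH_OPEN,np.ones((3,3)))>0
    q=P[m]; A=np.c_[q[:,:2],np.ones(len(q))]; print("plate plane",np.round(np.linalg.lstsq(A,q[:,2],rcond=None)[0],4),"z med",np.median(q[:,2]).round(4))
    r=cv2.minAreaRect(q[:,:2].astype(np.float32)*1000); print("plate",np.round(r[0],1),np.round(r[1],1),round(r[2],2))
    m=(abs(Z-zd)<.004)&~m; m=cv2.morphologyEx(m.astype(np.uint8),cv2.MORPH_OPEN,np.ones((3,3)))>0
    m&=(np.hypot(P[...,0]-.539,P[...,1]-.170)<.19)
    q=P[m]; r=cv2.minAreaRect(q[:,:2].astype(np.float32)*1000); print("deck",np.round(r[0],1),np.round(r[1],1),round(r[2],2),"z",np.median(q[:,2]).round(4))
    return im,P
E
python3 - <<'E'
from h import *
measure("hover",.19-.027); go([.525,.2295,.19],-.674)
E
```

```text
t 6.05 p [0.5252 0.2266 0.1902] q [ 9.008e-01  4.342e-01 -2.800e-03 -3.000e-04] F [-0.1 -0.1 -3.4] M [-0.1   0.01  0.04] op 0.117 j [ 2.300e-01  1.020e-01  1.868e+00 -1.000e-03  1.177e+00  9.030e-01]
plate plane [-0.0073 -0.0011  0.1636] z med 0.1594
plate [524.9 227.1] [104.3 128.3] 12.84
deck [538.4 170.2] [190.3 291.2] 12.82 z 0.0849
 delta [ 0.0024 -0.0027  0.0008] rot [-0.002  0.004  0.   ]
```

View pics/hover.png

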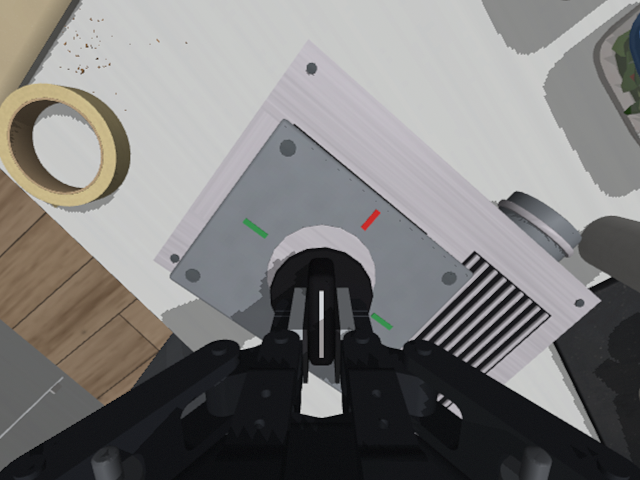

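The cover hovers over the bay, square with the unit. I lower it to just above the deck with a small correction.

Emit:
carry_out:
  deltas: [0.0015, -0.001, 0.02, 0, 0, 0, 0.0015, -0.001, 0.045, 0, 0, 0, 0.0015, -0.001, 0.045, 0, 0, 0, 0.0015, -0.001, 0.045, 0, 0, 0]

```text
time: 6.6
eef_pos: [0.5272, 0.228, 0.1482]
tcp_rot: [0.901, 0.433, 0.0, 0.0]
contact_force: [-0.3, -0.1, -2.8]
opening: 0.114
finger_force: 45.8
```

```bash
python3 - <<'E'
from h import *
im,P=measure("low",.145-.0305,tol=.005); go([.525,.2285,.145],-.674)
E
```

```text
t 6.6 p [0.5272 0.228  0.1482] q [0.9013 0.4332 0.     0.    ] F [-0.3 -0.1 -2.8] M [ 0.02 -0.01 -0.03] op 0.114 j [ 0.232  0.15   1.897 -0.     1.094  0.906]
plate plane [-0.0021  0.0007  0.1185] z med 0.1175
plate [527.  228.7] [104.5 128.1] 12.73
deck [538.1 170.1] [190.9 291.6] 12.73 z 0.0848
 delta [-0.0015 -0.0022  0.004 ] rot [ 0.001 -0.001 -0.   ]
```

Emit:
carry_out:
  deltas: [-0.001, -0.001, 0.006, 0, 0, 0, -0.0013, -0.0016, 0.012, 0, 0, 0, -0.0013, -0.0016, 0.018, 0, 0, 0, -0.0013, -0.0016, 0.022, 0, 0, 0, -0.0013, -0.0016, 0.022, 0, 0, 0]

```text
time: 7.28
eef_pos: [0.5246, 0.2286, 0.1256]
tcp_rot: [0.901, 0.434, -0.001, -0.0]
contact_force: [0.3, 0.5, -3.3]
opening: 0.112
finger_force: 45.8
```

```bash
python3 - <<'E'
from h import *
im,P=measure("low2",.125-.0305,tol=.0045)
E
```

```text
t 7.28 p [0.5246 0.2286 0.1256] q [ 9.010e-01  4.338e-01 -6.000e-04 -1.000e-04] F [ 0.3  0.5 -3.3] M [0.03 0.02 0.  ] op 0.112 j [ 0.234  0.174  1.916 -0.     1.053  0.907]
plate plane [-0.0033  0.0003  0.0966] z med 0.0948
plate [524.4 229.3] [104.4 128.2] 12.79
deck [538.4 169.8] [190.9 292.6] 12.9 z 0.0848
```

Emit:
carry_out:
  deltas: [0, 0, 0.003, 0, 0, 0, 0, 0, 0.006, 0, 0, 0, 0, 0, 0.007, 0, 0, 0, 0, 0, 0.007, 0, 0, 0]

```text
time: 7.82
eef_pos: [0.525, 0.2287, 0.1195]
tcp_rot: [0.901, 0.434, 0.0, 0.0]
contact_force: [-1.4, -0.2, -1.9]
opening: 0.116
finger_force: 46.0
```

```bash
python3 - <<'E'
from h import *
im,P=measure("home",.089,tol=.0025)
Z=P[...,2]; e=np.hypot(P[...,0]-.525,P[...,1]-.229)
E
```

```text
t 7.83 p [0.525  0.2287 0.1195] q [0.901  0.4338 0.     0.    ] F [-1.4 -0.2 -1.9] M [-0.07  0.12  0.  ] op 0.116 j [ 0.234  0.182  1.919 -0.     1.041  0.907]
plate plane [ 0.     -0.0003  0.0889] z med 0.0888
plate [525.  229.4] [104. 128.] 12.8
deck [538.1 170.2] [191.2 291.8] 12.75 z 0.0848
```

The cover is home: plate top at 88.8 mm, level and square. I turn the wing to the slot angle seen earlier (0.26).

Emit:
carry_out:
  deltas: [0, 0, 0.001, 0, 0, -0.17, 0, 0, 0.001, 0, 0, -0.34, 0, 0, 0.001, 0, 0, -0.51, 0, 0, 0.001, 0, 0, -0.637, 0, 0, 0.001, 0, 0, -0.637]

```text
time: 8.5
eef_pos: [0.5257, 0.2285, 0.1194]
tcp_rot: [0.72, 0.694, 0.001, 0.001]
contact_force: [-1.5, -1.6, 3.0]
opening: 0.114
finger_force: 46.6
```

Emit:
carry_out:
  deltas: [0, 0, 0.002, 0, 0, 0, 0, 0, 0.004, 0, 0, 0, 0, 0, 0.006, 0, 0, 0, 0, 0, 0.008, 0, 0, 0, 0, 0, 0.008, 0, 0, 0]

```text
time: 9.12
eef_pos: [0.5258, 0.2285, 0.112]
tcp_rot: [0.72, 0.694, 0.0, 0.001]
contact_force: [-2.0, -3.1, 8.1]
opening: 0.113
finger_force: 47.3
```

```bash
python3 - <<'E'
from h import *
s=st(); print(2*np.arctan2(s["tcp_rot"][1],s["tcp_rot"][0])-np.pi/2)
E
```

```text
t 9.12 p [0.5258 0.2285 0.112 ] q [7.204e-01 6.936e-01 4.000e-04 7.000e-04] F [-2.  -3.1  8.1] M [-0.55  0.55 -0.  ] op 0.113 j [ 2.330e-01  1.930e-01  1.922e+00 -1.000e-03  1.026e+00  2.720e-01]
-0.03794904878165406
```

Emit:
carry_out:
  deltas: [0, 0, 0.001, 0, 0, 0, 0, 0, 0.002, 0, 0, 0, 0, 0, 0.003, 0, 0, 0, 0, 0, 0.004, 0, 0, 0, 0, 0, 0.004, 0, 0, 0]

```text
time: 9.75
eef_pos: [0.5258, 0.2286, 0.1084]
tcp_rot: [0.72, 0.694, 0.0, 0.001]
contact_force: [-3.8, -2.9, 9.1]
opening: 0.113
finger_force: 47.6
```

In the slot: 11 mm of travel at spring force only. I feel for the bottom in small steps.

Emit:
carry_out:
  deltas: [0, 0, 0.001, 0, 0, 0, 0, 0, 0.002, 0, 0, 0, 0, 0, 0.002, 0, 0, 0]

```text
time: 10.12
eef_pos: [0.5259, 0.2286, 0.1066]
tcp_rot: [0.72, 0.694, 0.0, 0.001]
contact_force: [-4.2, -2.6, 10.0]
opening: 0.115
finger_force: 47.7
```

Emit:
carry_out:
  deltas: [0, 0, 0.001, 0, 0, 0, 0, 0, 0.002, 0, 0, 0, 0, 0, 0.002, 0, 0, 0]

```text
time: 10.5
eef_pos: [0.5259, 0.2285, 0.1048]
tcp_rot: [0.72, 0.694, 0.0, 0.001]
contact_force: [-3.8, -2.9, 11.1]
opening: 0.118
finger_force: 47.8
```

Emit:
carry_out:
  deltas: [0, 0, 0.001, 0, 0, 0, 0, 0, 0.002, 0, 0, 0, 0, 0, 0.002, 0, 0, 0]

```text
time: 10.88
eef_pos: [0.526, 0.2286, 0.1042]
tcp_rot: [0.72, 0.694, 0.0, 0.001]
contact_force: [-7.0, -3.9, 16.2]
opening: 0.115
finger_force: 48.7
```

Emit:
carry_out:
  deltas: [0, 0, 0.001, 0, 0, 0, 0, 0, 0.0015, 0, 0, 0, 0, 0, 0.0015, 0, 0, 0]

```text
time: 11.25
eef_pos: [0.5261, 0.2286, 0.1039]
tcp_rot: [0.72, 0.694, -0.0, 0.001]
contact_force: [-8.9, -4.1, 21.8]
opening: 0.115
finger_force: 49.4
```

Bottom found at TCP z of about 0.104 with 22 N. Now I turn clockwise and relieve the side load.

Emit:
carry_out:
  deltas: [-0.001, -0.0015, 0, 0, 0, 0.12, -0.001, -0.0015, 0, 0, 0, 0.27, -0.001, -0.0015, 0, 0, 0, 0.42, -0.001, -0.0015, 0, 0, 0, 0.56, -0.001, -0.0015, 0, 0, 0, 0.7]

```text
time: 11.88
eef_pos: [0.5251, 0.2287, 0.104]
tcp_rot: [0.915, 0.402, 0.002, -0.0]
contact_force: [-7.7, -0.8, 19.7]
opening: 0.115
finger_force: 49.1
```

```bash
python3 - <<'E'
from h import *
s=st(); print(2*np.arctan2(s["tcp_rot"][1],s["tcp_rot"][0])-np.pi/2)
E
```

```text
t 11.88 p [0.5251 0.2287 0.104 ] q [ 9.155e-01  4.023e-01  1.600e-03 -1.000e-04] F [-7.7 -0.8 19.7] M [-0.29  1.49 -0.03] op 0.115 j [2.330e-01 2.010e-01 1.929e+00 1.000e-03 1.009e+00 9.750e-01]
-0.7426361374835563
```

Emit:
carry_out:
  deltas: [-0.0007, -0.0007, 0, 0, 0, 0.17, -0.0007, -0.0007, 0, 0, 0, 0.34, -0.0007, -0.0007, 0, 0, 0, 0.5, -0.0007, -0.0007, 0, 0, 0, 0.66, -0.0007, -0.0007, 0, 0, 0, 0.82]

```text
time: 12.5
eef_pos: [0.5246, 0.2295, 0.1041]
tcp_rot: [1.0, 0.004, 0.002, -0.002]
contact_force: [-7.0, 0.3, 19.6]
opening: 0.115
finger_force: 48.9
```

Emit:
carry_out:
  deltas: [0, 0, 0, 0, 0, 0, 0, 0, 0, 0, 0, 0]

```text
time: 12.75
eef_pos: [0.5246, 0.2295, 0.1041]
tcp_rot: [1.0, 0.006, 0.002, -0.002]
contact_force: [-6.1, 1.4, 18.3]
opening: 0.117
finger_force: 48.9
```

```bash
python3 - <<'E'
from h import *
s=st(); print(2*np.arctan2(s["tcp_rot"][1],s["tcp_rot"][0])-np.pi/2)
im,P=measure("turned",.0888,tol=.0025)
E
```

```text
t 12.75 p [0.5246 0.2295 0.1041] q [ 1.      0.006   0.0023 -0.0018] F [-6.1  1.4 18.3] M [ 0.11  1.28 -0.05] op 0.117 j [0.234 0.2   1.93  0.003 1.007 1.791]
-1.5587585412290967
t 12.75 p [0.5246 0.2295 0.1041] q [ 1.      0.006   0.0023 -0.0018] F [-6.1  1.4 18.3] M [ 0.11  1.28 -0.05] op 0.117 j [0.234 0.2   1.93  0.003 1.007 1.791]
plate plane [-0.0008  0.0001  0.0892] z med 0.0887
plate [524.8 229.3] [104.4 128.2] 12.96
deck [532.2 193.6] [191.5 244.8] 12.75 z 0.0849
```

View pics/turned.png

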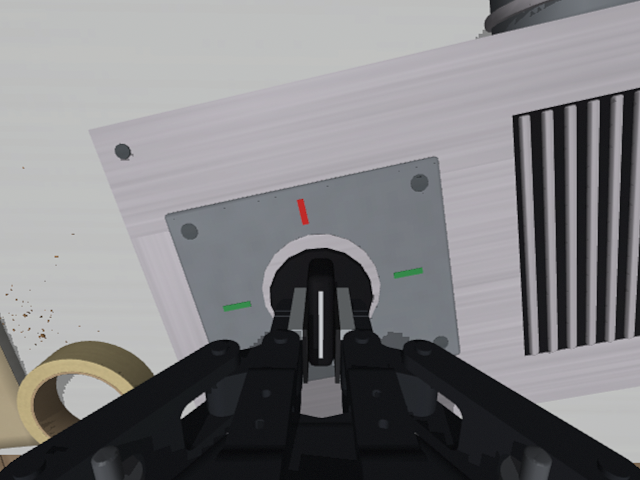

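Turned 1.52 rad at the bottom, with the cover still home. I ease up to let the pin seat.

Emit:
carry_out:
  deltas: [0, 0, -0.002, 0, 0, 0, 0, 0, -0.004, 0, 0, 0, 0, 0, -0.006, 0, 0, 0, 0, 0, -0.007, 0, 0, 0, 0, 0, -0.007, 0, 0, 0]

```text
time: 13.42
eef_pos: [0.5244, 0.2295, 0.1089]
tcp_rot: [1.0, 0.006, 0.003, -0.002]
contact_force: [-1.9, 2.3, 10.1]
opening: 0.118
finger_force: 47.6
```

Emit:
carry_out:
  deltas: [0, 0, -0.001, 0, 0, 0, 0, 0, -0.002, 0, 0, 0, 0, 0, -0.002, 0, 0, 0]

```text
time: 13.8
eef_pos: [0.5243, 0.2294, 0.1093]
tcp_rot: [1.0, 0.006, 0.003, -0.002]
contact_force: [1.0, 4.9, 4.8]
opening: 0.12
finger_force: 46.9
```

The pin is seated: the lift stopped after 5 mm while the force fell. I release and retreat.

Emit:
carry_out:
  deltas: [0, 0, 0, 0, 0, 0, 0, 0, 0, 0, 0, 0, 0, 0, 0, 0, 0, 0, 0, 0, 0, 0, 0, 0, 0, 0, -0.005, 0, 0, 0]
  grip: 70

```text
time: 14.42
eef_pos: [0.522, 0.2275, 0.1122]
tcp_rot: [1.0, 0.007, -0.001, 0.0]
contact_force: [0.6, 0.6, 0.8]
opening: 0.699
finger_force: 0.0
```

Emit:
carry_out:
  deltas: [0, 0, -0.03, 0, 0, 0, 0, 0, -0.07, 0, 0, 0, 0, 0, -0.12, 0, 0, 0, 0, 0, -0.12, 0, 0, 0]

```text
time: 14.92
eef_pos: [0.5253, 0.2284, 0.2391]
tcp_rot: [1.0, 0.007, 0.006, -0.001]
contact_force: [-0.5, 0.2, 0.1]
opening: 0.701
finger_force: 0.0
```

```bash
python3 - <<'E'
from h import *
im,P=measure("final",.0888,tol=.0025); Z=P[...,2]
n=np.hypot(P[...,0]-.525,P[...,1]-.229)<.024; w=n&(Z>.117)&(Z<.145)
print("wing top",np.percentile(Z[w],[50,95]),cv2.minAreaRect(P[w][:,:2].astype(np.float32)*1000)); print("collar",np.median(Z[n&(Z<.117)&(Z>.095)]))
E
```

```text
t 14.93 p [0.5253 0.2284 0.2391] q [ 1.      0.0072  0.0056 -0.0013] F [-0.5  0.2  0.1] M [-0.03 -0.01  0.03] op 0.701 j [ 0.233  0.05   1.831 -0.     1.249  1.79 ]
plate plane [0.0002 0.0001 0.0887] z med 0.0888
plate [524.7 229.2] [104.1 128.3] 12.78
deck [537.6 170.3] [190.8 291.3] 12.75 z 0.0849
wing top [0.12668741 0.1280812 ] ((525.1427612304688, 229.4270477294922), (41.611515045166016, 10.891865730285645), 1.0273405313491821)
collar 0.10363332639695672
```

View pics/final.png

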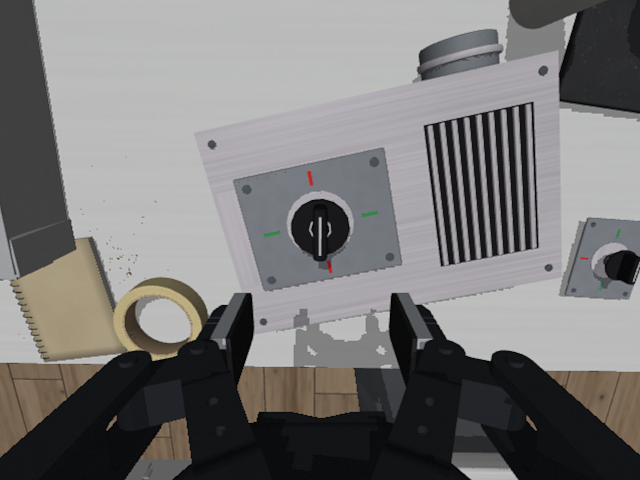

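The final picture shows the plate flat on the deck at (320,220), the wing at the red marks, and the stud still 10 mm in after release, so it is locked.

```bash
python3 -c "
from plant import ctrl
print(ctrl.sign_off())"
```

```text
the job is handed in; nothing more can be done
None
```

The larger cover is back on the filter unit, flat and fully home. The stud was pushed to the bottom, turned 1.52 rad clockwise and locked (still about 10 mm in after release). Push peaked near 22 N, nothing else was touched, and I handed the job in at about 15 s.

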